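Grip a graphite ingot mould in the ratchet bench clamp

ROBOT

A 6-joint arm with a two-finger parallel gripper is mounted at the origin on a cart in front of the work surface, level with it; the furniture and walls round the work are solid. World frame = base frame: x ahead of the robot, y to its left, z up, the work surface at z = 0. Lengths are in mm, angles in degrees, forces in N, time in s.
With the tool pointing down it reaches from about 375 to 900 mm from the base axis. Payload 3.1 kg.
Tool frame: the origin (TCP) lies between the finger pads; the fingertips stand 8 mm ahead of it and the grasp point (between the pads) lies 11 mm behind it; z points along the fingers, y is the direction in which the jaws open and shut (so a half turn about z gives the same grasp; the last joint's range is limited). The gripper opens to 87 mm and grips with 3 to 60 N. Pads are 19 mm wide; open, the fingers measure 117 mm over their backs; the gripper's body (75 mm by 190 mm) begins 51 mm behind the grasp point.
Start: joints at [-74.742, 30.224, 82.088, -0, 67.689, -10.227], TCP at [268.942, -564.152, 230.548] pointing down, gripper open.
Joint ranges: [-176.69, 176.69], [-43.24, 126.21], [12.49, 139.97], [-82, 262], [0, 151.66], [-163.58, 163.58]. Speed limits (degrees/s): [159.86, 159.86, 180, 180, 180, 180].

INTERFACE

Orientations are given as a 3x3 rotation matrix whose columns are the frame's x, y, z axes.
In Python, from cell import sensors, cams, order gives the robot as it stands.
- The arm moves only by the tool arm_command, never from a script. Its arguments are lists of equal length, an entry for each row: "fingers": the opening, from 0 (shut) to 1 (fully open); "xyz": the shift along the world's x, y, z in mm, a list of three; "twist": the turn about the world's z in degrees. In form: {"fingers": [fingers, ...], "xyz": [[x, y, z], ...], "twist": [twist, ...]}. A call has exactly 10 rows; each row is the pose to reach, as a shift and turn from the pose commanded when the call began; what a row does not reach only later rows make up. A row lasts 1/8 s, in which the tool goes at most 62.5 mm and 10.7 degrees, less where a joint would pass 70% of its speed; a pose out of reach is approached as far as the arm can. A call with a gripper value outside its range is refused whole. The fingers move at their own pace and stop on an object; "grip_force" is the grip in N (left out, the last holds). Time passes only in rows, so rows that repeat a pose let the fingers close, or fill a call up. It gives the time, the measured TCP pose, the force and the opening at its end, in the units of the state.
- sensors.get_obs(): the state, without advancing time (a new reading comes with each control period).
- cams.get_image(name): name is "side" or "top" or "wrist"; returns (picture, depth): 384x512x3 uint8, blue, green, red; 384x512 float32, mm along the optical axis (not along the pixel's ray), 0 where there is no reading.
- cams.get_calibration(name): a dict with "camera_matrix" (3x3 intrinsics, pixels), "rvec" (rotation vector, rad) and "tvec" (3), from world to camera coordinates, as OpenCV has them; the wrist camera has in their place "mount" (4x4, takes a point from camera to tool coordinates, whose origin is the TCP and whose axes are the flange's). Camera axes: x right, y down, z forward; pixel columns grow to the right and rows downward; lengths in mm; the calibration is good to about 2 mm. A picture is of the moment at which its call begins: read the wrist's pose just before it. get_calibration takes no time and is no camera call.
- order.hand_in(): hands the job in, once; it reports no verdict.
The state is a dict: "time_s": time; "q": joint angles; "dq": joint speeds; "tau": joint torques, N m; "tcp_pos": TCP position; "orientation": TCP orientation; "ft_force": force on the tool from outside, world axes, zero at the start; "moment": the same for the moment, N m; "width": finger opening in mm.
Only numpy, scipy, OpenCV 4.12 (cv2) and the standard library are available. Lean on these libraries where they do the work, as an engineer would, in place of code of your own. Each camera call takes 0.05 s, during which the arm holds its last target.

TASK

Lay the dark graphite ingot mould that lies to the left of the ratchet clamp (not the one at the back by the scissors) on the clamp's bar, groove up and lengthwise between the two jaws, so that its groove can be dressed. Then hold the lever's upright grip and pump it to and fro between its stops, one tooth a stroke, until the lever has turned clearly stiff and the mould is firmly held; graphite chips, so stop there and do not pump on. Leave the lever back at its rear stop and let go; move the jaw only with the lever, and leave the other things as they lie.

Things in the scene. Friction and masses are not known exactly. Their poses are not given: they have to be found in the camera images.
- ingot_mould: Loose graphite ingot mould: dark grey bar 100 mm long (its y axis), 36 mm wide (x), 22 mm high (z), about 0.45 kg, with an open groove 12 mm wide, 10 mm deep along the middle of its top. Lies groove up on the table at first. Origin: centre of its underside. Grip it across its 36 mm width. Firm in the jaws from 20 N, it chips over 75 N.
- clamp: Ratchet clamp bolted to the table: dark cast base 312 mm long (y) and 74 mm wide (x), on it a bright steel bar 28 mm wide whose flat top, 30 mm above the table, carries the work. Origin: on the table, on the bar's centre line. +y: from ratchet head to fixed jaw, the way the jaw closes; z up. The lever reaches out to -x at the -y end. Jaws and carriage are at most 62 mm high.
- fixed_jaw: Fixed jaw at the clamp's +y end: cast block 50 mm wide with a steel face that looks to the clamp's -y, top 60 mm above the table. Origin: on the table, under the plane of that face.
- fixed_face (a point): Point on the face of the fixed jaw, on the centre line, at the height of the bar's top (30 mm above the table). Axes as the clamp's.
- carriage: Moving jaw, cast, 52 mm wide, slides on the bar. Origin: in its front face, centre line, at bar-top height. Before it, on a screwed spindle, a spring-backed steel pad 44 mm wide, 2 to 29 mm above the bar; how far the spindle is screwed out varies (pad face 31 to 47 mm ahead of the origin) but stays. Opening at the start 114 to 130 mm. The pad yields 4 N per mm for 19 mm, then is solid.
- lever (a joint): Lever angle (rad): 0 at the rear stop (start), 0.57 at the forward stop; grows as it turns counter-clockwise from above, which tightens. The pawl picks up the wheel 0.10 to 0.16 rad from the rear, and the next tooth clicks in at 0.43 to 0.50 rad: turned back sooner, the stroke is lost. Bring it back below 0.05 rad for the next tooth. No spring: it stays where left.
- lever_grip (a point): Middle of the upright round black grip at the end of the lever: 21 mm diameter, 42 mm high (80 to 123 mm above the table), spins freely on its pin, 90 mm from the hinge; its axes mean nothing. The idle lever takes about 2 to 4 N here; each 10 N on the mould adds about 1.8 N, and at a stroke's end the pad presses some 8 N more than the hold pawl then keeps (20 N kept: 5 N more; 67 N: 13 N more).
- lever_hinge (a point): Point on the lever's upright hinge axis, 75 mm above the table, over the toothed ratchet wheel. Axes as the clamp's. A full stroke advances the carriage by 5 mm and the holding pawl keeps it; once the mould is nipped each stroke adds about 20 N of grip. The ratchet cannot be let back with the lever. Friction on the carriage: about 6 N.
- brass_brush: Bystander, loose: wooden-handled brass brush, 180 mm. Origin: centre of its underside.
- dapping_block: Bystander, loose: brass dapping block, 50 mm cube with round hollows. Origin: centre of its underside.
- ring_mandrel: Bystander, loose: long tapered steel ring mandrel, 303 mm. Origin: centre of its underside.
There are look-alikes about, which are no part of the job. What is shaped like the ingot_mould but pink is not meant.

How it is judged (in metres and radians):
On the way, in this order (a step that is already met when the one before it is completed fails the run):
1. the mould lies flat on the bar between the open jaws, groove up and lengthwise, let go and not yet nipped (x of ingot_mould in the frame of clamp between -0.012 and 0.012 m and z of ingot_mould in the frame of clamp between 0.026 and 0.034 m and angle between ingot_mould's own z axis and vertical below 0.08 rad and angle between the y axis of ingot_mould and the y axis of clamp, either way round below 0.12 rad and y of ingot_mould in the frame of clamp between 0.025 and 0.068 m and contact force between the fingers and ingot_mould below 0.2 N and contact force between carriage and ingot_mould below 3 N and linear speed of ingot_mould below 0.02 m/s), for 0.2 s.
2. the jaw, pumped forward with the lever, nips the mould (x of ingot_mould in the frame of clamp between -0.012 and 0.012 m and z of ingot_mould in the frame of clamp between 0.026 and 0.034 m and angle between ingot_mould's own z axis and vertical below 0.08 rad and angle between the y axis of ingot_mould and the y axis of clamp, either way round below 0.12 rad and contact force between carriage and ingot_mould above 8 N and contact force between fixed_jaw and ingot_mould above 4 N), for 0.1 s.
At the end, for the whole second after the job is handed in: The mould lies flat on the bar (within 4 mm in height, 12 mm sideways, 0.08 rad of tilt, 0.12 rad of lengthwise), groove up, at rest, gripped between the fixed jaw and the pad with more than 20 N at the pad, and the lever is back within 0.12 rad of its rear stop (x of ingot_mould in the frame of clamp between -0.012 and 0.012 m and z of ingot_mould in the frame of clamp between 0.026 and 0.034 m and angle between ingot_mould's own z axis and vertical below 0.08 rad and angle between the y axis of ingot_mould and the y axis of clamp, either way round below 0.12 rad and contact force between carriage and ingot_mould above 20 N and contact force between fixed_jaw and ingot_mould above 15 N and linear speed of ingot_mould below 0.01 m/s and value of joint lever below 0.12 rad and y of ingot_mould in the frame of clamp above 0.055 m); the robot touches nothing.
It fails at once if the mould is crushed: more than 75 N between the moving jaw and the mould (contact force between carriage and ingot_mould above 75 N).
It fails at once if the moving jaw is pushed by hand (more than 6 N of the fingers on it) instead of with its lever (contact force between the fingers and carriage above 6 N).
It fails at once if a bystander is moved by more than 30 mm (distance of any of brass_brush, dapping_block, ring_mandrel from where it was at the start of the episode above 0.03 m).
It also fails if it takes over 72 s, if anything falls off the work surface, if the arm or the gripper's body presses on something with over 40 N, if the wrist force passes 120 N, or if a joint passes its speed limit or range.

## Working session

There is one attempt and no reset: what is moved stays moved. The work goes in short steps, Python scripts to look and compute and a tool call to move; the robot and the scene stay as the last step left them, time stands still between calls to the robot, and variables do not carry over. Pictures are saved under pics/ and viewed, and the job is handed in when it is done.

Besides the shell and the picture viewer there is one more tool, called after "Request:" by a JSON object that holds its "method" and its "body". arm_command: Moves the arm, as the interface text tells. Its arguments: {"type":"object","properties":{"fingers":{"type":"array"},"xyz":{"type":"array"},"twist":{"type":"array"},"grip_force":{"type":"number"}},"required":["fingers","xyz","twist"]}

```bash
mkdir -p pics; ls; cat > h.py <<'E'
import numpy as np, cv2
from cell import sensors, cams, order
def grab(name,tag):
    o=sensors.get_obs(); im,d=cams.get_image(name)
    np.savez(f'/tmp/{tag}.npz',im=im,d=d,p=np.array(o['tcp_pos']),R=np.array(o['orientation']))
    cv2.imwrite(f'pics/{tag}.png',im); return o,im,d
def cam(name,p=None,R=None):
    c=cams.get_calibration(name); K=np.array(c['camera_matrix'],float)
    if 'mount' in c:
        M=np.array(c['mount']); T=np.eye(4); T[:3,:3]=R; T[:3,3]=p; W=T@M
        return K,W[:3,:3],W[:3,3]
    r=cv2.Rodrigues(np.array(c['rvec'],float))[0]; t=np.array(c['tvec'],float).ravel()
    return K,r.T,-r.T@t
def ray(C,uv,z):
    K,R,o=C; uv=np.atleast_2d(np.array(uv,float)); d=(R@np.linalg.inv(K)@np.c_[uv,np.ones(len(uv))].T).T
    return o+d*((z-o[2])/d[:,2])[:,None]
def cloud(C,D):
    K,R,o=C; v,u=np.mgrid[:D.shape[0],:D.shape[1]]
    P=np.stack([(u-K[0,2])/K[0,0]*D,(v-K[1,2])/K[1,1]*D,D],-1)
    return P@R.T+o
def load(tag,name):
    z=np.load(f'/tmp/{tag}.npz'); C=cam(name,z['p'],z['R']); return z['im'],z['d'],C
E
python3 - <<'E'
from h import *
for n in('top','side'):
    o,im,d=grab(n,n+'0'); print(n,cam(n)[2],np.median(d))
print(o)
E
```

```text
pics
top [ 480.08809234  186.65489867 1087.73428596] 1096.7688
side [ 459.24058596 -549.89238621  726.93864367] 1019.60925
{'time_s': 0.05, 'q': array([-7.47439427e+01,  3.02770256e+01,  8.21560222e+01, -4.19023348e-04,
        6.76875149e+01, -1.02261891e+01]), 'dq': array([-0.03125505, -0.10180888, -0.16864805, -0.07238905,  0.06289968,
        0.07478345]), 'tau': array([-7.62823515e-05, -4.41369259e+01, -1.77341759e+01,  6.35964680e-02,
        5.34173066e-02, -3.96899725e-05]), 'tcp_pos': array([ 268.74232695, -563.49302289,  229.59442664]), 'orientation': array([[ 9.02717543e-01,  4.30233336e-01, -5.60216095e-04],
       [ 4.30233544e-01, -9.02715339e-01,  2.02828080e-03],
       [ 3.66918354e-04, -2.07198842e-03, -9.99997786e-01]]), 'ft_force': array([ 0.54028417, -0.46509598, -0.64461574]), 'moment': array([-0.02535945,  0.02225568,  0.00415679]), 'width': 87.0964319711853}
```

View pics/top0.png

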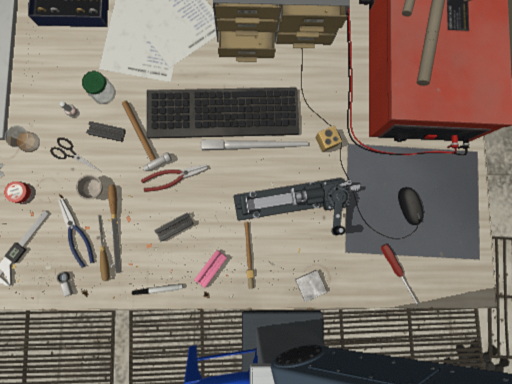

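View pics/side0.png

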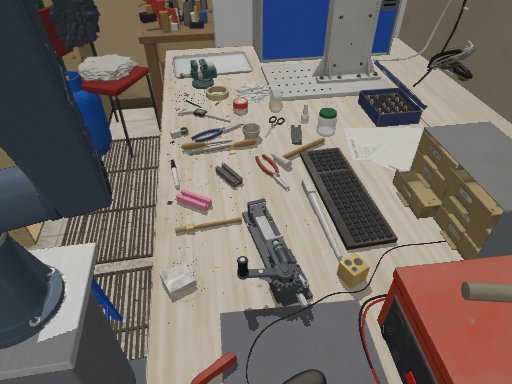

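Candidates for the mould: a dark bar at top (175,226) to the left of the clamp, a dark bar at (105,131) by the scissors, and a pink one at (212,268). By the description it is (175,226). I'll check this in a close crop and measure it.

```bash
python3 - <<'E'
from h import *
im,d,C=load('top0','top')
cv2.imwrite('pics/c1.png',cv2.resize(im[165:265,140:380],None,fx=3.3,fy=3.3,interpolation=cv2.INTER_CUBIC))
P=cloud(C,d)
roi=np.zeros(d.shape,bool); roi[205:248,145:205]=1
g=im.max(-1)<95
m=(roi&g).astype(np.uint8); 
n,l,s,c=cv2.connectedComponentsWithStats(m); k=1+s[1:,4].argmax(); m=(l==k); print(s[k],c[k])
print('z',np.percentile(P[m][:,2],[5,25,50,75,95]))
ct=max(cv2.findContours(m.astype(np.uint8),0,2)[0],key=cv2.contourArea)
w=ray(C,ct[:,0,:],22)[:,:2]; print(cv2.minAreaRect(w.astype(np.float32)))
cv2.imwrite('pics/s1.png',cv2.resize(load('side0','side')[0][150:310,190:330],None,fx=3.7,fy=3.7,interpolation=cv2.INTER_CUBIC))
E
```

```text
[155 214  39  27 487] [174.71868583 226.724846  ]
z [ 2.11636769 11.97039832 19.48271482 22.23311157 24.65054801]
((518.056884765625, 366.02447509765625), (36.16100311279297, 101.17576599121094), 29.015548706054688)
```

View pics/c1.png

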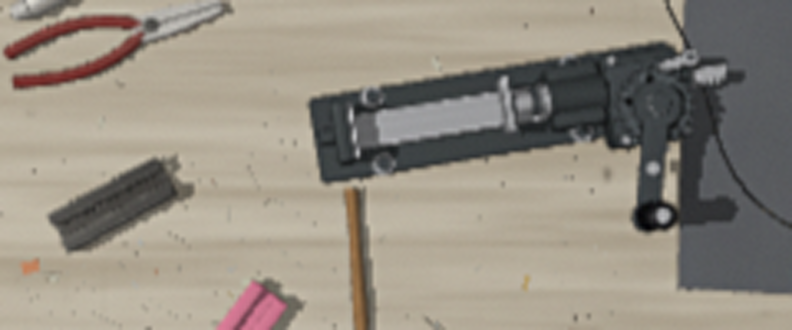

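View pics/s1.png

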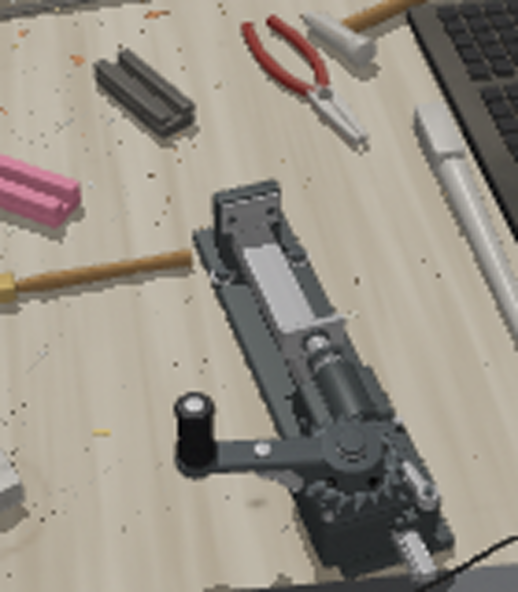

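The crop confirms a dark grooved bar at (175,226). It measures 36 x 101 mm with its top at 22 mm, at world (518,366). Next is the clamp.

```bash
python3 - <<'E'
from h import *
im,d,C=load('top0','top')
P=cloud(C,d)
for uv,z in [((236,207),60),((247,205),60),((252,205),30),((292,200),30),((294,200),57),((338,230),123),((338,195),80),((344,205),70)]:
    print(uv,ray(C,[uv],z).round(0)[0],'depth pt',P[uv[1],uv[0]].round(0))
# bar bright
roi=np.zeros(d.shape,bool); roi[185:220,245:300]=1
m=roi&(im.min(-1)>110)&(abs(P[...,2]-30)<8)
q=P[m]; print(m.sum(),q.mean(0)); 
ct=max(cv2.findContours(m.astype(np.uint8),0,2)[0],key=cv2.contourArea)
w=ray(C,ct[:,0,:],30)[:,:2]; print(cv2.minAreaRect(w.astype(np.float32)))
# base
b=np.zeros(d.shape,bool); b[175:225,230:350]=1
m=b&(im.max(-1)<110)&(P[...,2]>8)&(P[...,2]<75)
print(np.histogram(P[m][:,2],bins=range(0,80,5)))
print(cams.get_calibration('wrist'))
im,d,C=load('side0','side');P=cloud(C,d)
print('side grip', [ (uv,P[uv[1],uv[0]].round(0), ray(C,[uv],123).round(0)[0]) for uv in [(242,260),(242,268)]])
E
```

```text
(236, 207) [569. 200.  60.] depth pt [574. 200.   8.]
(247, 205) [575. 171.  60.] depth pt [575. 171.  58.]
(252, 205) [577. 157.  30.] depth pt [578. 157.  29.]
(292, 200) [592.  47.  30.] depth pt [591.  48.  32.]
(294, 200) [589.  46.  57.] depth pt [588.  46.  60.]
(338, 230) [508. -54. 123.] depth pt [508. -54. 122.]
(338, 195) [600. -67.  80.] depth pt [600. -67.  81.]
(344, 205) [575. -85.  70.] depth pt [575. -85.  68.]
396 [590.44211949 100.48080848  29.75252371]
((590.5252075195312, 100.6201171875), (27.832162857055664, 106.80874633789062), 9.448399543762207)
(array([  0, 352, 523,  44,  13,  67,  56,  38,  22, 173, 227, 213, 126,
       161,  54]), array([ 0,  5, 10, 15, 20, 25, 30, 35, 40, 45, 50, 55, 60, 65, 70, 75]))
{'camera_matrix': array([[330.25772223,   0.        , 261.52748995],
       [  0.        , 330.25772223, 192.16324343],
       [  0.        ,   0.        ,   1.        ]]), 'mount': array([[ 2.33276720e-04, -9.62104863e-01, -2.72679626e-01,
         7.48820927e+01],
       [ 9.99999954e-01,  2.77977548e-04, -1.25300309e-04,
         8.91934653e-02],
       [ 1.96350850e-04, -2.72679584e-01,  9.62104883e-01,
        -1.54150130e+02],
       [ 0.00000000e+00,  0.00000000e+00,  0.00000000e+00,
         1.00000000e+00]])}
side grip [((242, 260), array([507., -66., 122.]), array([507., -66., 123.])), ((242, 268), array([505., -73., 105.]), array([504., -86., 123.]))]
```

Request:
{"method": "arm_command", "body": {"fingers": [1, 1, 1, 1, 1, 1, 1, 1, 1, 1], "xyz": [[30, 55, 6], [60, 115, 12], [95, 175, 18], [125, 235, 24], [160, 295, 30], [190, 350, 36], [220, 410, 42], [250, 470, 48], [280, 525, 54], [310, 570, 60]], "twist": [7, 15, 22, 30, 37, 44, 52, 60, 67, 74]}}

```text
time_s: 1.35
tcp_pos: [565.2, -14.9, 287.6]
orientation: [[-0.169, 0.986, -0.001], [0.986, 0.169, -0.0], [0.0, -0.001, -1.0]]
ft_force: [1.1, -1.0, 0.1]
width: 87.3
```

```bash
python3 - <<'E'
from h import *
o,im,d=grab('wrist','w0'); print(o['time_s'],o['tcp_pos'],o['orientation'].round(3),o['q'])
E
```

```text
1.35 [565.24858853 -14.88207611 287.63231636] [[-0.169  0.986 -0.001]
 [ 0.986  0.169 -0.   ]
 [ 0.    -0.001 -1.   ]] [-1.28209434e+01  2.20358156e+01  8.67483975e+01 -1.61885730e-02
  7.12634729e+01 -2.25487922e+01]
```

View pics/w0.png

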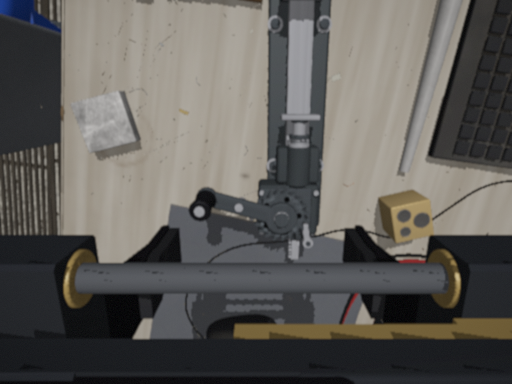

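The wrist picture shows the bar at (299,60), the pad at (300,117), the hinge disc at (281,218) and the black grip's top near (201,208). The next step is to measure all of these.

```bash
python3 - <<'E'
from h import *
im,d,C=load('w0','wrist'); P=cloud(C,d)
cv2.imwrite('pics/c2.png',cv2.resize(im[90:260,170:330],None,fx=3.5,fy=3.5,interpolation=cv2.INTER_CUBIC))
for uv in [(201,208),(206,198),(200,212),(281,218),(240,209),(300,117),(300,60),(276,25),(322,25)]:
    p=P[uv[1],uv[0]]; print(uv,p.round(1))
m=(abs(P[...,2]-118)<9); m[:, :180]=0;m[:,230:]=0;m[:180]=0;m[232:]=0
print('grip top pts',m.sum(),P[m].mean(0),P[m].max(0),P[m].min(0))
print(im[195:222:3,190:216:3].max(-1))
# bar edges
print(im[60,265:335].max(-1)); print(P[60,285:315,2].round(0))
m=(abs(P[...,2]-30)<5)&(im.min(-1)>110); m[:, :275]=0;m[:,325:]=0;m[113:]=0
ct=max(cv2.findContours(m.astype(np.uint8),0,2)[0],key=cv2.contourArea)
w=ray(C,ct[:,0,:],30)[:,:2]; print(cv2.minAreaRect(w.astype(np.float32)))
E
```

```text
(201, 208) [510.4 -56.6 124.7]
(206, 198) [511.9 -51.2 106.6]
(200, 212) [509.9 -61.1 124.5]
(281, 218) [597.1 -67.6  84.9]
(240, 209) [549.  -66.2  81. ]
(300, 117) [599.   46.3  59.4]
(300, 60) [589.6 108.8  30.5]
(276, 25) [555.4 143.1  16.7]
(322, 25) [608.4 152.1  17.2]
grip top pts 414 [509.15924947 -59.5665371  122.01326044] [519.85512478 -49.84856319 125.96583499] [497.48818764 -72.31526431 109.055195  ]
[[165 167 101  17  22  21  19  19  39]
 [166 167  55  16  21  19  20  17  20]
 [166 114  26  40  29  21  15  10  12]
 [118  25  29  31  30  32  19  12  23]
 [ 40  24 118 147  99  27  27  36  55]
 [ 26  82 159 157 158  45  25  73 105]
 [ 40  63 156 156 155  47  24  58  74]
 [ 81  24  90 133  88  23  26  57  58]
 [100  80  39  27  27  44  53  59  59]]
[163 164 151 104  63  76  83  86  85  84  85  84  86  85  85  85  84  85
  86  84  77  61  84 128 156 162 161 161 160 158 159 159 158 159 160 161
 161 161 159 157 155 156 159 159 157 155 146 112  82  80  81  81  80  81
  80  80  80  79  80  79  74  67  88 135 158 165 164 164 163 162]
[10.  9. 19. 29. 29. 30. 30. 30. 30. 30. 31. 32. 30. 31. 31. 30. 29. 29.
 30. 31. 28. 30. 30. 29. 30. 30. 30. 11. 10. 11.]
((590.5283203125, 101.02340698242188), (27.547346115112305, 102.09578704833984), 9.599040031433105)
```

View pics/c2.png

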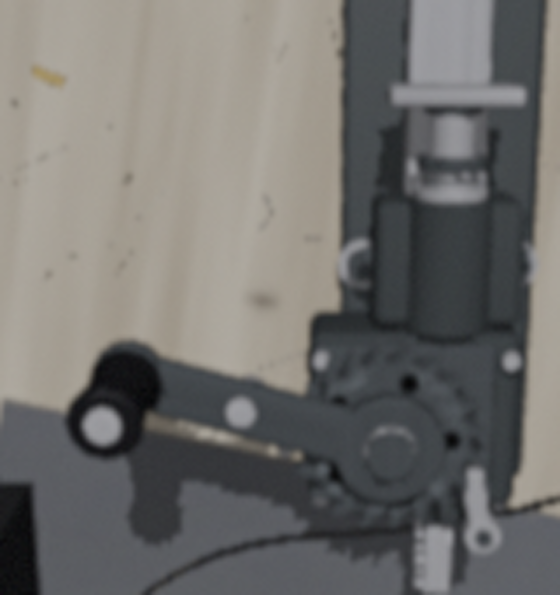

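Request:
{"method": "arm_command", "body": {"fingers": [1, 1, 1, 1, 1, 1, 1, 1, 1, 1], "xyz": [[-2, 50, 0], [-2, 100, 0], [-4, 130, 0], [-4, 130, 0], [-4, 130, 0], [-4, 130, 0], [-4, 130, 0], [-4, 130, 0], [-4, 130, 0], [-4, 130, 0]], "twist": [0, 0, 0, 0, 0, 0, 0, 0, 0, 0]}}

```text
time_s: 2.65
tcp_pos: [561.0, 113.0, 287.8]
orientation: [[-0.165, 0.986, -0.0], [0.986, 0.165, -0.0], [-0.0, -0.0, -1.0]]
ft_force: [0.7, 0.6, 0.2]
width: 86.6
```

```bash
python3 - <<'E'
from h import *
o,im,d=grab('wrist','w1'); print(o['time_s'],o['tcp_pos'],o['orientation'].round(3))
cv2.imwrite('pics/c3.png',cv2.resize(im[60:250,190:350],None,fx=3.1,fy=3.1,interpolation=cv2.INTER_CUBIC))
E
```

```text
2.65 [560.99547152 112.96468998 287.76646268] [[-0.165  0.986 -0.   ]
 [ 0.986  0.165 -0.   ]
 [-0.    -0.    -1.   ]]
```

View pics/w1.png

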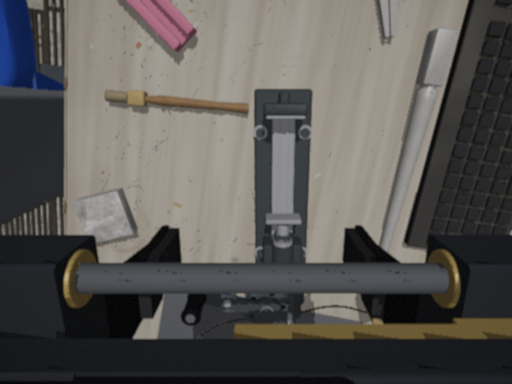

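View pics/c3.png

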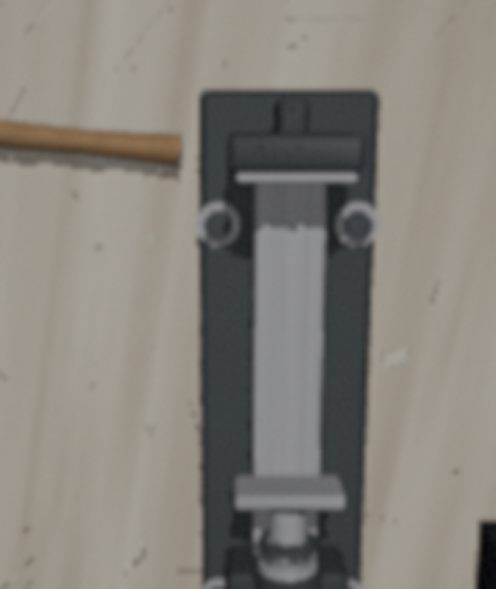

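```bash
python3 - <<'E'
from h import *
im,d,C=load('w1','wrist'); P=cloud(C,d)
u=282
for v in range(112,128): print(v,im[v,u],P[v,u].round(1))
for v in range(208,228): print(v,im[v,275],P[v,275].round(1))
th=np.deg2rad(9.55); X=np.array([np.cos(th),np.sin(th)]);Y=np.array([-np.sin(th),np.cos(th)])
m=(abs(P[...,2]-30)<5)&(im.min(-1)>70); m[:, :260]=0;m[:,310:]=0;m[213:]=0;m[:119]=0
ct=max(cv2.findContours(m.astype(np.uint8),0,2)[0],key=cv2.contourArea)
w=ray(C,ct[:,0,:],30)[:,:2]; r=cv2.minAreaRect(w.astype(np.float32)); print(r)
E
```

```text
112 [59 56 52] [574.1 176.1  60.1]
113 [53 51 47] [574.4 175.   58.8]
114 [57 55 53] [574.5 173.9  60.5]
115 [94 90 89] [574.9 172.8  57.9]
116 [132 128 128] [575.1 171.7  57.7]
117 [141 137 137] [575.3 170.6  57.8]
118 [121 117 116] [575.5 169.5  57.4]
119 [98 95 94] [577.6 167.1  31. ]
120 [93 90 89] [577.8 165.9  30.6]
121 [93 90 90] [578.  164.8  30.8]
122 [94 91 91] [578.3 163.5  29.5]
123 [94 91 90] [578.5 162.4  30.3]
124 [95 91 91] [578.7 161.2  30.5]
125 [93 90 91] [578.9 160.   30.6]
126 [93 91 91] [579.3 158.7  29. ]
127 [94 91 90] [579.4 157.6  29.6]
208 [144 140 140] [589.3  53.2  30.7]
209 [144 140 140] [589.6  51.7  30.3]
210 [144 140 139] [589.8  50.3  30.2]
211 [143 139 139] [590.2  48.7  29.3]
212 [139 136 136] [590.4  47.5  29.8]
213 [127 123 123] [590.6  46.2  30.2]
214 [114 111 111] [590.1  47.2  37. ]
215 [110 106 106] [589.9  47.2  40.9]
216 [109 105 106] [548.5 186.8 441.9]
217 [109 105 105] [589.7  46.8  47.5]
218 [109 107 106] [589.6  46.9  51.4]
219 [119 116 115] [589.4  47.1  55.5]
220 [132 129 128] [589.4  46.4  57.2]
221 [140 136 135] [589.4  45.9  59.3]
222 [138 134 133] [589.9  43.7  57.1]
223 [125 121 121] [590.   42.8  58.1]
224 [104 101 100] [590.2  41.8  58.8]
225 [91 88 88] [593.5  29.7  30.6]
226 [89 87 86] [593.8  28.1  30. ]
227 [90 87 86] [594.  27.  31.]
((589.6145629882812, 108.23662567138672), (27.55357551574707, 120.23638153076172), 9.988593101501465)
```

Measured clamp geometry: the fixed face is at (575.7,169) and the pad face at y≈47. That gives an opening of about 123 mm, inside the stated 114–130. The bar top is at 30 mm, its centre line has x'≈599, and the clamp yaw is 9.65°. The mould goes to (588.5,113.6). First I go above the mould.

Request:
{"method": "arm_command", "body": {"fingers": [1, 1, 1, 1, 1, 1, 1, 1, 1, 1], "xyz": [[-8, 50, 0], [-17, 100, -10], [-25, 150, -40], [-34, 200, -70], [-43, 240, -110], [-43, 253, -150], [-43, 253, -180], [-43, 253, -180], [-43, 253, -180], [-43, 253, -180]], "twist": [4, 8, 12, 16, 19.4, 19.4, 19.4, 19.4, 19.4, 19.4]}}

```text
time_s: 3.95
tcp_pos: [519.3, 366.3, 109.7]
orientation: [[-0.483, 0.876, 0.003], [0.876, 0.483, 0.002], [-0.0, 0.004, -1.0]]
ft_force: [-0.0, 0.2, 0.5]
width: 87.3
```

```bash
python3 - <<'E'
from h import *
o,im,d=grab('wrist','w2'); print(o['time_s'],o['tcp_pos'],o['orientation'].round(3))
C=cam('wrist',o['tcp_pos'],o['orientation']);P=cloud(C,d)
m=(im.max(-1)<110)&(P[...,2]>5)&(P[...,2]<30)&(abs(P[...,0]-518)<80)&(abs(P[...,1]-366)<80)
m=m.astype(np.uint8);n,l,s,c=cv2.connectedComponentsWithStats(m);k=1+s[1:,4].argmax();m=l==k;print(s[k])
ct=max(cv2.findContours(m.astype(np.uint8),0,2)[0],key=cv2.contourArea)
print(cv2.minAreaRect(ray(C,ct[:,0,:],22)[:,:2].astype(np.float32)))
E
```

```text
3.95 [519.3223802  366.31153403 109.66999862] [[-0.483  0.876  0.003]
 [ 0.876  0.483  0.002]
 [-0.     0.004 -1.   ]]
[ 239  129   49  127 5806]
((518.87841796875, 370.0462646484375), (35.635345458984375, 100.13842010498047), 29.011085510253906)
```

View pics/w2.png

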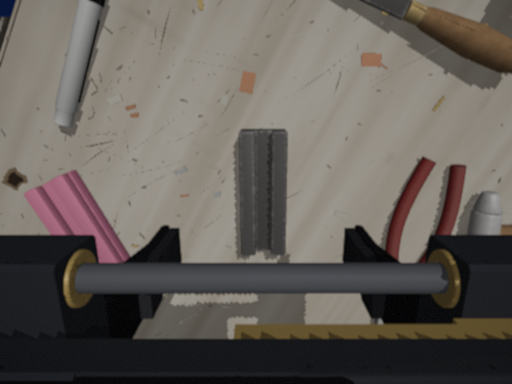

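The wrist view shows the groove-up mould at (263,190), with the pliers and the pink one clear of the fingers. Its centre reads (519,370) here against (518,366) from the top camera, and the fit is 35.6 x 100. I'll descend and grip between those two readings.

Request:
{"method": "arm_command", "body": {"fingers": [1, 1, 1, 1, 1, 1, 0, 0, 0, 0], "xyz": [[-0.5, 2, -40], [-0.5, 2, -75], [-0.5, 2, -92], [-0.5, 2, -97], [-0.5, 2, -97], [-0.5, 2, -97], [-0.5, 2, -97], [-0.5, 2, -97], [-0.5, 2, -97], [-0.5, 2, -97]], "twist": [0, 0, 0, 0, 0, 0, 0, 0, 0, 0], "grip_force": 30}}

```text
time_s: 5.25
tcp_pos: [517.5, 368.1, 10.8]
orientation: [[-0.483, 0.876, -0.0], [0.876, 0.483, -0.0], [0.0, -0.0, -1.0]]
ft_force: [0.3, 0.5, 0.3]
width: 54.8
```

Request:
{"method": "arm_command", "body": {"fingers": [0, 0, 0, 0, 0, 0, 0, 0, 0, 0], "xyz": [[0, 0, 0], [0, 0, 0], [0, 0, 0], [0, 0, 0], [0, 0, 3], [0, 0, 20], [0, 0, 50], [0, 0, 80], [0, 0, 110], [0, 0, 110]], "twist": [0, 0, 0, 0, 0, 0, 0, 0, 0, 0]}}

```text
time_s: 6.5
tcp_pos: [519.0, 368.9, 124.0]
orientation: [[-0.483, 0.876, 0.006], [0.876, 0.483, 0.003], [-0.0, 0.006, -1.0]]
ft_force: [0.7, -0.5, -4.7]
width: 36.1
```

```bash
python3 - <<'E'
from h import *
o,im,d=grab('wrist','w3'); print(o['time_s'],o['tcp_pos'],o['width'],o['ft_force'])
z0=o['tcp_pos'][2]+11   # top approx
C=cam('wrist',o['tcp_pos'],o['orientation']);P=cloud(C,d)
print(P[215:262:6,262].round(1))
E
```

```text
6.5 [519.03825175 368.88378017 124.04656831] 36.11234216342076 [ 0.67441539 -0.46314106 -4.6801628 ]
[[509.7 386.4 125.5]
 [511.3 383.4 124.8]
 [512.9 380.7 124.9]
 [514.4 377.9 125. ]
 [515.8 375.3 125.6]
 [517.6 372.1 124.9]
 [519.1 369.4 125.4]
 [520.8 366.3 125.1]]
```

View pics/w3.png

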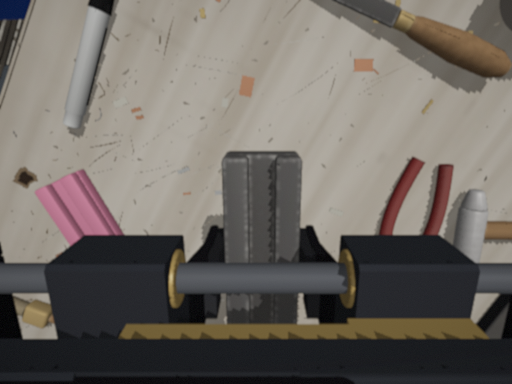

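The mould is held, at width 36.1 and 4.7 N of weight. Its far end shows at row ~153, from which I can get its offset along the fingers.

```bash
python3 - <<'E'
from h import *
im,d,C=load('w3','wrist'); z=np.load('/tmp/w3.npz'); P=cloud(C,d)
for v in range(148,166,2):
    a=ray(C,[(240,v)],z['p'][2]+11.2)[0]-z['p']; print(v,im[v,240],(P[v,240]-z['p'])[2].round(1),(a@z['R'])[:2].round(1))
for v in range(148,166,2): print(v,((P[v,240]-z['p'])@z['R']).round(1))
E
```

```text
148 [153 164 170] -123.0 [54.2 -9.3]
150 [133 143 148] -124.2 [53.3 -9.3]
152 [63 65 67] -5.3 [52.4 -9.3]
154 [70 72 73] 0.2 [51.6 -9.3]
156 [65 67 68] 7.3 [50.7 -9.4]
158 [89 91 93] 9.4 [49.8 -9.4]
160 [114 116 118] 9.3 [48.9 -9.4]
162 [ 99 101 103] 10.7 [48.  -9.4]
164 [90 93 93] 11.3 [47.1 -9.4]
148 [ 34.7 -17.9 122.9]
150 [ 32.8 -18.  124.1]
152 [ 49.8 -10.4   5.2]
154 [ 49.8 -10.1  -0.3]
156 [50.  -9.6 -7.4]
158 [49.5 -9.5 -9.5]
160 [48.6 -9.5 -9.4]
162 [ 47.9  -9.4 -10.8]
164 [ 47.2  -9.4 -11.4]
```

Request:
{"method": "arm_command", "body": {"fingers": [0, 0, 0, 0, 0, 0, 0, 0, 0, 0], "xyz": [[14, -50, 0], [28, -100, 0], [42, -150, 0], [55, -200, 0], [67, -240, 0], [69.5, -255, 0], [69.5, -255, 0], [69.5, -255, 0], [69.5, -255, 0], [69.5, -255, 0]], "twist": [-4, -8, -12, -16, -19.3, -19.3, -19.3, -19.3, -19.3, -19.3]}}

```text
time_s: 7.8
tcp_pos: [586.7, 114.2, 120.8]
orientation: [[-0.168, 0.986, -0.0], [0.986, 0.168, 0.0], [0.0, -0.0, -1.0]]
ft_force: [0.0, -0.3, -4.6]
width: 35.6
```

```bash
python3 - <<'E'
from h import *
o,im,d=grab('wrist','w4'); print(o['time_s'],o['tcp_pos'],o['orientation'].round(3),o['width'])
C=cam('wrist',o['tcp_pos'],o['orientation']);P=cloud(C,d)
for v in range(60,150,4): print(v,im[v,261],P[v,261].round(1))
E
```

```text
7.8 [586.6728217  114.16103205 120.78066946] [[-0.168  0.986 -0.   ]
 [ 0.986  0.168  0.   ]
 [ 0.    -0.    -1.   ]] 35.603254256646906
60 [167 177 181] [ 5.690e+02  2.162e+02 -2.000e-01]
64 [167 176 181] [569.5 213.3   0. ]
68 [167 176 181] [570.  210.4   0.6]
72 [166 176 181] [5.705e+02 2.075e+02 3.000e-01]
76 [166 176 181] [571.  204.6   0. ]
80 [72 69 65] [571.6 201.2   9.3]
84 [76 73 68] [572.3 197.3  36.9]
88 [78 74 69] [572.7 194.7  37.1]
92 [79 76 71] [573.2 192.1  37.6]
96 [77 74 71] [573.6 189.5  36.3]
100 [74 71 66] [574.  186.8  36.1]
104 [80 77 72] [574.5 184.6  58.6]
108 [87 83 79] [574.9 182.1  59. ]
112 [76 74 69] [575.3 179.8  60.9]
116 [72 69 64] [575.7 177.3  59.2]
120 [61 60 55] [576.1 174.9  59.9]
124 [140 137 136] [576.5 172.3  58. ]
128 [123 120 119] [577.  169.7  57.6]
132 [107 104 104] [577.8 164.6  30.3]
136 [107 103 103] [578.3 161.6  29.2]
140 [106 104 103] [578.8 158.9  30.7]
144 [108 105 104] [579.3 155.9  30.3]
148 [108 104 104] [579.8 153.   30. ]
```

View pics/w4.png

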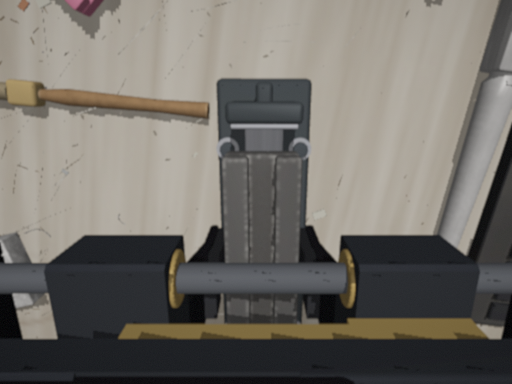

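The jaw centre (264) and the mould centre (262) line up, leaving about 6 mm to the fixed face. I'll shift +1.5 mm in x and lower.

Request:
{"method": "arm_command", "body": {"fingers": [0, 0, 0, 0, 0, 0, 0, 0, 0, 0], "xyz": [[1.5, 0, -30], [1.5, 0, -60], [1.5, 0, -72], [1.5, 0, -76], [1.5, 0, -78], [1.5, 0, -79], [1.5, 0, -79.5], [1.5, 0, -79.5], [1.5, 0, -79.5], [1.5, 0, -79.5]], "twist": [0, 0, 0, 0, 0, 0, 0, 0, 0, 0]}}

```text
time_s: 9.1
tcp_pos: [588.5, 113.0, 41.3]
orientation: [[-0.166, 0.986, 0.0], [0.986, 0.166, 0.0], [0.0, 0.0, -1.0]]
ft_force: [-0.3, -0.5, -3.8]
width: 35.9
```

Request:
{"method": "arm_command", "body": {"fingers": [0, 0, 0, 0.7, 0.7, 0.7, 0.7, 0.7, 0.7, 0.7], "xyz": [[0, 0, -0.5], [0, 0, -0.8], [0, 0, -0.8], [0, 0, -0.8], [0, 0, -0.8], [0, 0, -0.8], [0, 0, -0.8], [0, 0, -0.8], [0, 0, 5], [0, 0, 30]], "twist": [0, 0, 0, 0, 0, 0, 0, 0, 0, 0]}}

```text
time_s: 10.35
tcp_pos: [587.3, 113.0, 70.5]
orientation: [[-0.166, 0.986, -0.004], [0.986, 0.166, -0.0], [0.001, -0.004, -1.0]]
ft_force: [0.6, -0.3, -0.7]
width: 60.8
```

```bash
python3 - <<'E'
from h import *
o,im,d=grab('wrist','w5'); print(o['time_s'],o['tcp_pos'],o['orientation'].round(3),o['width'],o['ft_force'])
E
```

```text
10.35 [587.2644934  112.98028512  70.49381657] [[-0.166  0.986 -0.004]
 [ 0.986  0.166 -0.   ]
 [ 0.001 -0.004 -1.   ]] 60.83923940748217 [ 0.55400993 -0.29900218 -0.69670929]
```

View pics/w5.png

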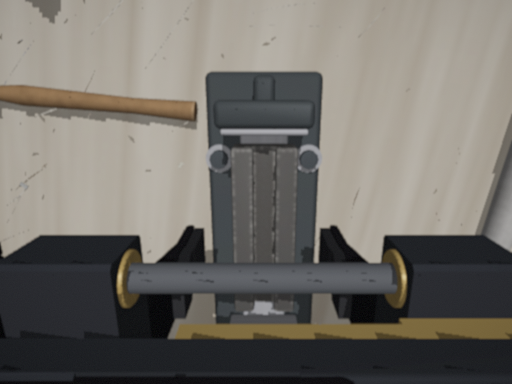

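The mould lies on the bar groove up, with jaw centre and mould centre both at u≈264 and a gap at the fixed face. Next is the lever grip.

Request:
{"method": "arm_command", "body": {"fingers": [0.7, 0.7, 1, 1, 1, 1, 1, 1, 1, 1], "xyz": [[0, 0, 60], [0, 0, 110], [-15, -40, 110], [-30, -80, 110], [-50, -120, 110], [-65, -150, 110], [-78, -173, 110], [-78, -173, 110], [-78, -173, 110], [-78, -173, 110]], "twist": [0, -10, -20, -30, -40, -50, -60, -70, -80, -89]}}

```text
time_s: 11.65
tcp_pos: [510.5, -60.1, 181.5]
orientation: [[0.984, 0.178, 0.001], [0.178, -0.984, -0.0], [0.001, 0.0, -1.0]]
ft_force: [-0.1, -0.5, -0.2]
width: 87.2
```

```bash
python3 - <<'E'
from h import *
o,im,d=grab('wrist','w6'); print(o['time_s'],o['tcp_pos'],o['orientation'].round(3),o['width'],o['ft_force'])
C=cam('wrist',o['tcp_pos'],o['orientation']);P=cloud(C,d)
m=(abs(P[...,2]-122)<5)&(abs(P[...,0]-509)<30)&(abs(P[...,1]+60)<35)
print(m.sum(),P[m].mean(0),P[m].min(0),P[m].max(0))
o,im,d=grab('top','t6');C=cam('top');P=cloud(C,d)
E
```

```text
11.65 [510.47841063 -60.1453067  181.4671813 ] [[ 0.984  0.178  0.001]
 [ 0.178 -0.984 -0.   ]
 [ 0.001  0.    -1.   ]] 87.24212329872937 [-0.05089538 -0.45229397 -0.17664906]
841 [509.29267306 -60.89515805 122.8828282 ] [496.9179723  -72.56228573 118.47686885] [519.84319222 -49.70339753 126.14795225]
```

View pics/w6.png

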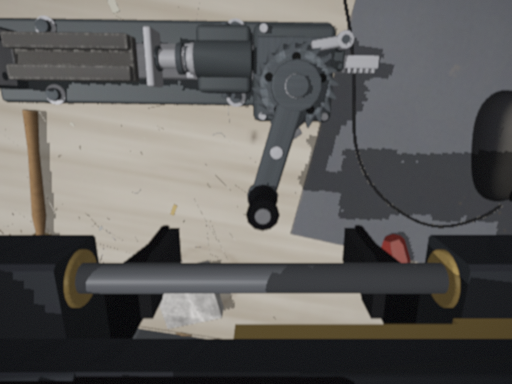

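The grip shows at (263,214) and the hinge at (298,85). The grip's measured centre is (508.5,-61.1), with its top at 123 as stated.

```bash
python3 - <<'E'
from h import *
im,d,C=load('w6','wrist');P=cloud(C,d)
print(P[85,298],ray(C,[(298,85)],85), P[210,263],P[170,272])
for v in (85,):
  print(ray(C,[(263,214)],123))
H=ray(C,[(298,85)],85)[0][:2]; G=np.array([508.5,-61.1]); r=G-H; print(np.linalg.norm(r),np.degrees(np.arctan2(r[1],r[0])))
# known: radius 90 from G back along direction
H=G-90*r/np.linalg.norm(r)
a0=np.arctan2(r[1],r[0])
for t in (0,.05,.1,.2,.3,.4,.5,.53,.57,.6): print(t,(H+90*np.array([np.cos(a0+t),np.sin(a0+t)])-G).round(1))
E
```

```text
[598.17630781 -71.03627415  85.30688231] [[598.19352768 -71.06585947  85.        ]] [513.40305262 -60.67153154 125.11768713] [532.03961302 -64.72083217  78.70298282]
[[509.85952627 -61.3268452  123.        ]]
90.24548334139774 173.65986381516586
0 [0. 0.]
0.05 [-0.4 -4.5]
0.1 [-0.5 -9. ]
0.2 [ -0.2 -18. ]
0.3 [  1.1 -26.9]
0.4 [  3.2 -35.6]
0.5 [  6.2 -44.1]
0.53 [  7.2 -46.6]
0.57 [  8.8 -49.8]
0.6 [ 10.  -52.2]
```

Request:
{"method": "arm_command", "body": {"fingers": [1, 1, 1, 0, 0, 0, 0, 0, 0, 0], "xyz": [[-2, -1, -50], [-2, -1, -80], [-2, -1, -86], [-2, -1, -86], [-2, -1, -86], [-2, -1, -86], [-2, -1, -86], [-2, -1, -86], [-2, -1, -86], [-2, -1, -86]], "twist": [0, 0, 0, 0, 0, 0, 0, 0, 0, 0], "grip_force": 40}}

```text
time_s: 13.0
tcp_pos: [508.5, -61.0, 95.2]
orientation: [[0.983, 0.184, -0.0], [0.184, -0.983, 0.0], [-0.0, -0.0, -1.0]]
ft_force: [-0.4, 0.8, -0.2]
width: 25.2
```

Request:
{"method": "arm_command", "body": {"fingers": [0, 0, 0, 0, 0, 0, 0, 0, 0, 0], "xyz": [[0, 0, 0], [0, 0, 0], [0, 0, 0], [0, 0, 0], [0, 0, 0], [0, 0, 0], [0, 0, 0], [0, 0, 0], [0, 0, 0], [0, 0, 0]], "twist": [0, 0, 0, 0, 0, 0, 0, 0, 0, 0]}}

```text
time_s: 14.25
tcp_pos: [508.5, -61.0, 95.3]
orientation: [[0.983, 0.184, 0.0], [0.184, -0.983, -0.0], [0.0, 0.0, -1.0]]
ft_force: [-0.3, -1.3, -0.8]
width: 20.2
```

Request:
{"method": "arm_command", "body": {"fingers": [0, 0, 0, 0, 0, 0, 0, 0, 0, 0], "xyz": [[-0.5, -9, 0], [-0.2, -18, 0], [1, -27, 0], [3.2, -35.6, 0], [4.6, -40, 0], [6.2, -44, 0], [7.5, -47.3, 0], [7.5, -47.3, 0], [7.5, -47.3, 0], [7.5, -47.3, 0]], "twist": [0, 0, 0, 0, 0, 0, 0, 0, 0, 0]}}

```text
time_s: 15.5
tcp_pos: [516.0, -107.8, 95.2]
orientation: [[0.983, 0.183, 0.0], [0.183, -0.983, 0.001], [0.0, -0.001, -1.0]]
ft_force: [2.1, 5.1, -0.3]
width: 20.2
```

```bash
python3 - <<'E'
from h import *
o,im,d=grab('side','s7')
cv2.imwrite('pics/s7c.png',cv2.resize(im[180:310,200:330],None,fx=4,fy=4,interpolation=cv2.INTER_CUBIC))
E
```

```text
(no output)
```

View pics/s7c.png

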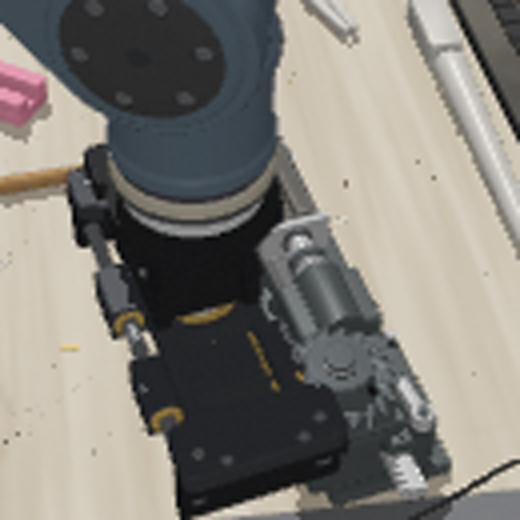

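The side view shows the pad and carriage clear of the gripper near (305,230). Returning the lever to the rear.

Request:
{"method": "arm_command", "body": {"fingers": [0, 0, 0, 0, 0, 0, 0, 0, 0, 0], "xyz": [[-2.9, 7.3, 0], [-5, 14, 0], [-7.5, 24, 0], [-8, 33, 0], [-7.9, 40, 0], [-7.6, 46, 0], [-7.5, 47.3, 0], [-7.5, 47.3, 0], [-7.5, 47.3, 0], [-7.5, 47.3, 0]], "twist": [0, 0, 0, 0, 0, 0, 0, 0, 0, 0]}}

```text
time_s: 16.8
tcp_pos: [508.5, -61.0, 95.3]
orientation: [[0.983, 0.184, -0.0], [0.184, -0.983, 0.0], [-0.0, -0.0, -1.0]]
ft_force: [1.5, -4.6, -3.0]
width: 20.0
```

```bash
cat > pad.py <<'E'
from h import *
import sys
def pad(tag):
    o,im,d=grab('side',tag); C=cam('side');P=cloud(C,d)
    th=np.deg2rad(9.65);X=np.array([np.cos(th),np.sin(th)]);Y=np.array([-X[1],X[0]])
    x=P[...,:2]@X-599.2; s=P[...,:2]@Y-69.8; z=P[...,2]
    # bright pad top: near z 57-61, +x side
    m=(abs(z-58)<4)&(x>6)&(x<24)&(s<-60)&(s>-140)&(im.min(-1)>110)
    r=np.percentile(s[m],[5,50,95]).round(1) if m.sum() else None
    c=(abs(x)<20)&(z>40)&(z<66)&(s<-115)&(s>-185)
    mm=(z>45)&(z<57)&(abs(x)<10)&(s<-1)&(s>-116)
    print(o['time_s'],o['tcp_pos'].round(1),'F',o['ft_force'].round(1),'pad n',m.sum(),r,'mould s',(np.percentile(s[mm],[2,98]).round(1),mm.sum()) if mm.sum() else None)
if __name__=='__main__': pad(sys.argv[1])
E
python3 - <<'E'
from h import *
from pad import *
pad('p1')
im,d,C=load('s7','side')
E
python3 - <<'E'
from h import *
a=load('s7','side')[0];b=load('p1','side')[0]; c=load('side0','side')[0]
f=lambda i:cv2.resize(i[225:275,250:300],None,fx=5,fy=5,interpolation=cv2.INTER_CUBIC)
cv2.imwrite('pics/cmp.png',np.hstack([f(c),f(a),f(b)]))
E
```

```text
16.8 [508.5 -61.   95.3] F [ 1.5 -4.6 -3. ] pad n 15 [-125.6 -123.8 -120.1] mould s (array([-108.5,   -2.9]), np.int64(100))
```

View pics/cmp.png

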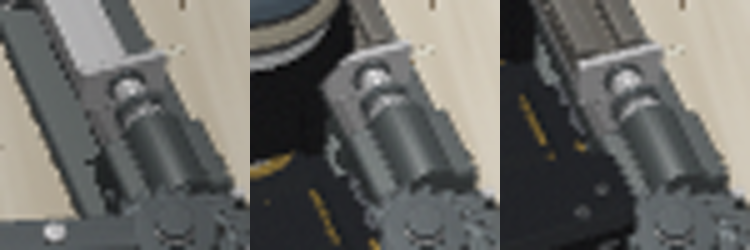

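```bash
cat >> pad.py <<'E'
def shift(tag,ref='side0'):
    a=cv2.cvtColor(load(ref,'side')[0],cv2.COLOR_BGR2GRAY);b=cv2.cvtColor(load(tag,'side')[0],cv2.COLOR_BGR2GRAY)
    C=cam('side'); K,R,o=C
    # patch round spindle/pad right part
    t=a[233:252,271:291]; S=6
    T=cv2.resize(t,None,fx=S,fy=S,interpolation=cv2.INTER_CUBIC); B=cv2.resize(b[205:265,250:305],None,fx=S,fy=S,interpolation=cv2.INTER_CUBIC)
    r=cv2.matchTemplate(B,T,cv2.TM_CCOEFF_NORMED); _,v,_,l=cv2.minMaxLoc(r)
    u=l[0]/S+250-271; w=l[1]/S+205-233
    p=ray(C,[(281,243),(281+u,243+w)],55); th=np.deg2rad(9.65);Y=np.array([-np.sin(th),np.cos(th)])
    print(tag,'score',round(v,3),'px',round(u,2),round(w,2),'advance mm',((p[1]-p[0])[:2]@Y).round(1),'lat',((p[1]-p[0])[:2]@np.array([Y[1],-Y[0]])).round(1))
E
python3 - <<'E'
from pad import *
shift('s7');shift('p1')
E
```

```text
s7 score 0.874 px -0.83 -1.83 advance mm 6.1 lat 0.3
p1 score 0.894 px -0.83 -1.33 advance mm 4.6 lat -0.3
```

The carriage advanced about 5 mm, so the stroke counted. About 23 mm of slack means contact on stroke 5. Continuing.

Request:
{"method": "arm_command", "body": {"fingers": [0, 0, 0, 0, 0, 0, 0, 0, 0, 0], "xyz": [[-0.5, -9, 0], [-0.2, -18, 0], [1, -27, 0], [3.2, -35.6, 0], [4.6, -40, 0], [6.2, -44, 0], [7.5, -47.3, 0], [7.5, -47.3, 0], [7.5, -47.3, 0], [7.5, -47.3, 0]], "twist": [0, 0, 0, 0, 0, 0, 0, 0, 0, 0]}}

```text
time_s: 18.1
tcp_pos: [515.7, -107.2, 95.2]
orientation: [[0.983, 0.182, -0.001], [0.182, -0.983, 0.003], [-0.0, -0.003, -1.0]]
ft_force: [4.2, 4.3, -0.5]
width: 20.0
```

Request:
{"method": "arm_command", "body": {"fingers": [0, 0, 0, 0, 0, 0, 0, 0, 0, 0], "xyz": [[-2.9, 7.3, 0], [-5, 14, 0], [-7.5, 24, 0], [-8, 33, 0], [-7.9, 40, 0], [-7.6, 46, 0], [-7.5, 47.3, 0], [-7.5, 47.3, 0], [-7.5, 47.3, 0], [-7.5, 47.3, 0]], "twist": [0, 0, 0, 0, 0, 0, 0, 0, 0, 0]}}

```text
time_s: 19.35
tcp_pos: [508.5, -61.0, 95.3]
orientation: [[0.983, 0.184, -0.0], [0.184, -0.983, 0.0], [-0.0, -0.0, -1.0]]
ft_force: [2.1, -3.0, -3.7]
width: 20.2
```

Request:
{"method": "arm_command", "body": {"fingers": [0, 0, 0, 0, 0, 0, 0, 0, 0, 0], "xyz": [[-0.5, -9, 0], [-0.2, -18, 0], [1, -27, 0], [3.2, -35.6, 0], [4.6, -40, 0], [6.2, -44, 0], [7.5, -47.3, 0], [7.5, -47.3, 0], [7.5, -47.3, 0], [7.5, -47.3, 0]], "twist": [0, 0, 0, 0, 0, 0, 0, 0, 0, 0]}}

```text
time_s: 20.6
tcp_pos: [515.4, -106.6, 95.3]
orientation: [[0.983, 0.182, -0.001], [0.182, -0.983, 0.004], [-0.0, -0.004, -1.0]]
ft_force: [4.0, 6.5, -1.1]
width: 19.9
```

Request:
{"method": "arm_command", "body": {"fingers": [0, 0, 0, 0, 0, 0, 0, 0, 0, 0], "xyz": [[-2.9, 7.3, 0], [-5, 14, 0], [-7.5, 24, 0], [-8, 33, 0], [-7.9, 40, 0], [-7.6, 46, 0], [-7.5, 47.3, 0], [-7.5, 47.3, 0], [-7.5, 47.3, 0], [-7.5, 47.3, 0]], "twist": [0, 0, 0, 0, 0, 0, 0, 0, 0, 0]}}

```text
time_s: 21.85
tcp_pos: [508.5, -61.0, 95.3]
orientation: [[0.983, 0.184, -0.0], [0.184, -0.983, 0.0], [-0.0, -0.0, -1.0]]
ft_force: [2.4, -3.2, -2.0]
width: 20.3
```

```bash
python3 - <<'E'
from pad import *
pad('p3');shift('p3')
E
```

```text
21.85 [508.5 -61.   95.3] F [ 2.4 -3.2 -2. ] pad n 12 [-116.2 -114.5 -110.8] mould s (array([-115.6,   -5.3]), np.int64(110))
p3 score 0.902 px -2.17 -4.17 advance mm 14.1 lat -0.0
```

Request:
{"method": "arm_command", "body": {"fingers": [0, 0, 0, 0, 0, 0, 0, 0, 0, 0], "xyz": [[-0.5, -9, 0], [-0.2, -18, 0], [1, -27, 0], [3.2, -35.6, 0], [4.6, -40, 0], [6.2, -44, 0], [7.5, -47.3, 0], [8.4, -49, 0], [8.4, -49, 0], [8.4, -49, 0]], "twist": [0, 0, 0, 0, 0, 0, 0, 0, 0, 0]}}

```text
time_s: 23.15
tcp_pos: [516.0, -107.9, 95.2]
orientation: [[0.983, 0.182, -0.002], [0.182, -0.983, 0.004], [-0.001, -0.005, -1.0]]
ft_force: [4.1, 6.3, 0.9]
width: 20.1
```

Request:
{"method": "arm_command", "body": {"fingers": [0, 0, 0, 0, 0, 0, 0, 0, 0, 0], "xyz": [[-3.8, 9, 0], [-5.9, 16, 0], [-8.4, 26, 0], [-8.9, 35, 0], [-8.8, 42, 0], [-8.5, 48, 0], [-8.4, 49, 0], [-8.4, 49, 0], [-8.4, 49, 0], [-8.4, 49, 0]], "twist": [0, 0, 0, 0, 0, 0, 0, 0, 0, 0]}}

```text
time_s: 24.4
tcp_pos: [508.5, -61.0, 95.3]
orientation: [[0.983, 0.183, -0.0], [0.183, -0.983, 0.0], [-0.0, -0.0, -1.0]]
ft_force: [2.2, -3.3, -2.5]
width: 20.0
```

```bash
python3 - <<'E'
from pad import *
pad('p4');shift('p4')
im=load('p4','side')[0]
cv2.imwrite('pics/p4c.png',cv2.resize(im[170:280,220:320],None,fx=5,fy=5,interpolation=cv2.INTER_CUBIC))
E
```

```text
24.4 [508.5 -61.   95.3] F [ 2.2 -3.3 -2.5] pad n 11 [-110.5 -108.7 -106. ] mould s (array([-114.4,   -4.9]), np.int64(115))
p4 score 0.893 px -3.0 -5.67 advance mm 19.3 lat -0.1
```

View pics/p4c.png

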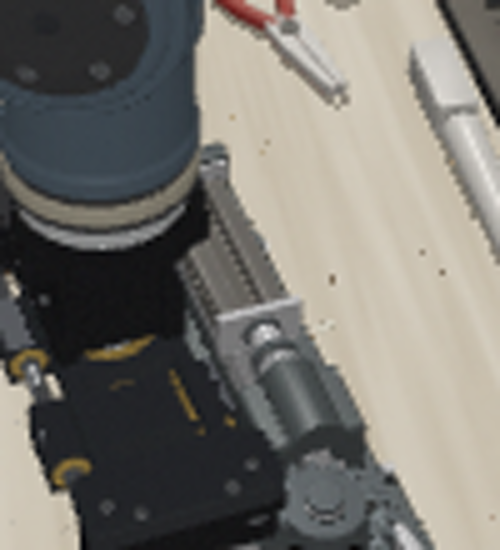

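Request:
{"method": "arm_command", "body": {"fingers": [0, 0, 0, 0, 0, 0, 0, 0, 0, 0], "xyz": [[-0.5, -9, 0], [-0.2, -18, 0], [1, -27, 0], [3.2, -35.6, 0], [4.6, -40, 0], [6.2, -44, 0], [7.5, -47.3, 0], [8.6, -49.8, 0], [8.6, -49.8, 0], [8.6, -49.8, 0]], "twist": [0, 0, 0, 0, 0, 0, 0, 0, 0, 0]}}

```text
time_s: 25.7
tcp_pos: [516.3, -108.6, 95.2]
orientation: [[0.983, 0.182, -0.002], [0.182, -0.983, 0.004], [-0.001, -0.005, -1.0]]
ft_force: [3.0, 6.7, 0.4]
width: 20.1
```

Request:
{"method": "arm_command", "body": {"fingers": [0, 0, 0, 0, 0, 0, 0, 0, 0, 0], "xyz": [[-4, 9.8, 0], [-6.1, 17, 0], [-8.6, 27, 0], [-9.1, 36, 0], [-9, 43, 0], [-8.7, 48.8, 0], [-8.6, 49.8, 0], [-8.6, 49.8, 0], [-8.6, 49.8, 0], [-8.6, 49.8, 0]], "twist": [0, 0, 0, 0, 0, 0, 0, 0, 0, 0]}}

```text
time_s: 26.95
tcp_pos: [508.5, -61.0, 95.3]
orientation: [[0.983, 0.184, -0.0], [0.184, -0.983, 0.0], [-0.0, -0.0, -1.0]]
ft_force: [3.1, -3.1, -2.4]
width: 20.1
```

```bash
python3 - <<'E'
from pad import *
pad('p5');shift('p5')
E
```

```text
26.95 [508.5 -61.   95.3] F [ 3.1 -3.1 -2.4] pad n 15 [-108.6 -105.  -100.7] mould s (array([-113.1,   -1.9]), np.int64(127))
p5 score 0.864 px -3.33 -6.5 advance mm 22.1 lat 0.1
```

Request:
{"method": "arm_command", "body": {"fingers": [0, 0, 0, 0, 0, 0, 0, 0, 0, 0], "xyz": [[-0.5, -9, 0], [-0.2, -18, 0], [1, -27, 0], [3.2, -35.6, 0], [4.6, -40, 0], [6.2, -44, 0], [7.5, -47.3, 0], [8.8, -50.5, 0], [8.8, -50.5, 0], [8.8, -50.5, 0]], "twist": [0, 0, 0, 0, 0, 0, 0, 0, 0, 0]}}

```text
time_s: 28.25
tcp_pos: [515.6, -107.4, 95.2]
orientation: [[0.983, 0.181, -0.003], [0.181, -0.983, 0.008], [-0.002, -0.008, -1.0]]
ft_force: [4.7, 12.3, 2.7]
width: 20.1
```

Request:
{"method": "arm_command", "body": {"fingers": [0, 0, 0, 0, 0, 0, 0, 0, 0, 0], "xyz": [[-4, 10.5, 0], [-6.3, 17.7, 0], [-8.8, 27.7, 0], [-9.3, 36.7, 0], [-9.2, 43.7, 0], [-8.9, 49.5, 0], [-8.8, 50.5, 0], [-8.8, 50.5, 0], [-8.8, 50.5, 0], [-8.8, 50.5, 0]], "twist": [0, 0, 0, 0, 0, 0, 0, 0, 0, 0]}}

```text
time_s: 29.5
tcp_pos: [508.5, -61.0, 95.3]
orientation: [[0.983, 0.183, -0.0], [0.183, -0.983, 0.0], [-0.0, -0.0, -1.0]]
ft_force: [2.0, -3.3, -2.2]
width: 20.1
```

```bash
python3 - <<'E'
from pad import *
pad('p6');shift('p6')
E
```

```text
29.5 [508.5 -61.   95.3] F [ 2.  -3.3 -2.2] pad n 16 [-108.4 -105.5 -101.3] mould s (array([-112.4,   -4.2]), np.int64(118))
p6 score 0.783 px -3.33 -6.5 advance mm 22.1 lat 0.1
```

Stroke 6's end force along the lever path rose to about 9 N, from 4–5 N on the free strokes. That means roughly 20–28 N kept, which is borderline, so one more tooth brings it to about 45 N with a peak well under 75 N.

Request:
{"method": "arm_command", "body": {"fingers": [0, 0, 0, 0, 0, 0, 0, 0, 0, 0], "xyz": [[-0.5, -9, 0], [-0.2, -18, 0], [1, -27, 0], [3.2, -35.6, 0], [4.6, -40, 0], [6.2, -44, 0], [7.8, -48, 0], [9.2, -51.6, 0], [9.2, -51.6, 0], [9.2, -51.6, 0]], "twist": [0, 0, 0, 0, 0, 0, 0, 0, 0, 0]}}

```text
time_s: 30.8
tcp_pos: [515.9, -108.0, 95.2]
orientation: [[0.983, 0.181, -0.004], [0.181, -0.983, 0.008], [-0.002, -0.009, -1.0]]
ft_force: [4.1, 11.6, 3.8]
width: 20.0
```

Request:
{"method": "arm_command", "body": {"fingers": [0, 0, 0, 0, 0, 0, 0, 0, 0, 0], "xyz": [[-4.4, 11.6, 0], [-6.7, 18.8, 0], [-9.2, 28.8, 0], [-9.7, 37.8, 0], [-9.6, 44.8, 0], [-9.3, 50.6, 0], [-9.2, 51.6, 0], [-9.2, 51.6, 0], [-9.2, 51.6, 0], [-9.2, 51.6, 0]], "twist": [0, 0, 0, 0, 0, 0, 0, 0, 0, 0]}}

```text
time_s: 32.05
tcp_pos: [508.4, -61.0, 95.2]
orientation: [[0.983, 0.183, -0.0], [0.183, -0.983, 0.0], [-0.0, -0.0, -1.0]]
ft_force: [2.2, -2.7, -0.2]
width: 20.1
```

```bash
python3 - <<'E'
from pad import *
pad('p7')
C=cam('side')
th=np.deg2rad(9.65);Y=np.array([-np.sin(th),np.cos(th)])
g=lambda t:cv2.cvtColor(load(t,'side')[0],cv2.COLOR_BGR2GRAY)
a=g('p3');S=8
# carriage patch in p3 : body cylinder + right flank
cv2.imwrite('pics/cm7.png',np.hstack([cv2.resize(load(t,'side')[0][215:275,255:305],None,fx=5,fy=5,interpolation=cv2.INTER_CUBIC) for t in('p4','p5','p7')]))
r0,r1,c0,c1=246,268,276,298
T=cv2.resize(a[r0:r1,c0:c1],None,fx=S,fy=S,interpolation=cv2.INTER_CUBIC)
for t in ('p1','p3','p4','p5','p6','p7'):
    B=cv2.resize(g(t)[225:285,262:312],None,fx=S,fy=S,interpolation=cv2.INTER_CUBIC)
    _,v,_,l=cv2.minMaxLoc(cv2.matchTemplate(B,T,cv2.TM_CCOEFF_NORMED)); u=l[0]/S+262-c0;w=l[1]/S+225-r0
    p=ray(C,[(287,257),(287+u,257+w)],50);print(t,round(v,3),u,w,((p[1]-p[0])[:2]@Y).round(1))
E
```

```text
32.05 [508.4 -61.   95.2] F [ 2.2 -2.7 -0.2] pad n 15 [-108.3 -105.6 -101.7] mould s (array([-113.8,   -3.3]), np.int64(114))
p1 0.925 1.25 1.875 -6.1
p3 1.0 0.0 0.0 0.0
p4 0.971 -0.75 -1.375 4.4
p5 0.943 -1.5 -2.875 9.1
p6 0.922 -2.25 -4.25 13.5
p7 0.9 -3.0 -6.0 19.0
```

View pics/cm7.png

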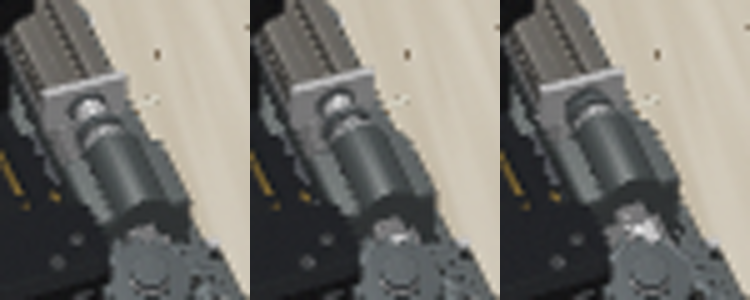

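Tracked in the side view, the carriage made all 7 teeth (about 33–35 mm of travel). The pad stopped at ~22.5 mm, so the spring is compressed about 11–12 mm, which is roughly 45 N. That is firm and well below 75 N, so I stop pumping and let go at the rear stop.

Request:
{"method": "arm_command", "body": {"fingers": [1, 1, 1, 1, 1, 1, 1, 1, 1, 1], "xyz": [[0, 0, 0], [0, 0, 0], [0, 0, 0], [0, 0, 0], [0, 0, 0], [0, 0, 0], [0, 0, 10], [0, 0, 40], [0, 0, 80], [0, 0, 110]], "twist": [0, 0, 0, 0, 0, 0, 0, 0, 0, 0]}}

```text
time_s: 33.35
tcp_pos: [508.9, -61.1, 207.5]
orientation: [[0.983, 0.184, 0.002], [0.184, -0.983, -0.001], [0.002, 0.001, -1.0]]
ft_force: [0.1, 0.6, -0.6]
width: 87.1
```

Request:
{"method": "arm_command", "body": {"fingers": [1, 1, 1, 1, 1, 1, 1, 1, 1, 1], "xyz": [[0, 0, 40], [0, 0, 70], [0, 0, 70], [0, 0, 70], [0, 0, 70], [0, 0, 70], [0, 0, 70], [0, 0, 70], [0, 0, 70], [0, 0, 70]], "twist": [0, 0, 0, 0, 0, 0, 0, 0, 0, 0]}}

```text
time_s: 34.6
tcp_pos: [508.5, -61.0, 275.3]
orientation: [[0.983, 0.184, 0.0], [0.184, -0.983, -0.0], [0.0, 0.0, -1.0]]
ft_force: [-0.6, 1.1, 0.2]
width: 86.8
```

```bash
python3 - <<'E'
from h import *
o,im,d=grab('wrist','w9'); print(o['time_s'],o['tcp_pos'],o['width'],o['ft_force'])
C=cam('wrist',o['tcp_pos'],o['orientation']);P=cloud(C,d)
m=(abs(P[...,2]-122)<6)&(abs(P[...,0]-509)<30)&(abs(P[...,1]+65)<40)
lo,hi=P[m].min(0),P[m].max(0);print(m.sum(),(lo+hi)/2)
H=np.array([598.0,-71.0]);g=((lo+hi)/2)[:2]-H;print(np.linalg.norm(g),np.radians(np.degrees(np.arctan2(g[1],g[0]))-173.7))
grab('side','s9')
# mould tilt/height/centre from wrist
th=np.deg2rad(9.65);X=np.array([np.cos(th),np.sin(th)]);Y=np.array([-X[1],X[0]])
x=P[...,:2]@X-599.2;s=P[...,:2]@Y-69.8
m=(abs(x)<22)&(s<3)&(s>-104)&(P[...,2]>46)&(P[...,2]<57)&(im.max(-1)<125)
ct=max(cv2.findContours(m.astype(np.uint8),0,2)[0],key=cv2.contourArea)
print(np.median(P[m][:,2]),cv2.minAreaRect(ray(C,ct[:,0,:],52)[:,:2].astype(np.float32)),s[m].min(),s[m].max(),x[m].min(),x[m].max())
E
```

```text
34.6 [508.51447787 -60.95903861 275.26640915] 86.84552499212617 [-0.57307296  1.11152752  0.22775316]
439 [508.34120411 -61.00181617 122.6960851 ]
90.21454074087758 -0.0010991373213195602
52.05855745492801 ((586.9774169921875, 123.7442626953125), (43.051841735839844, 101.4450912475586), 9.986617088317871) -97.40395319865002 1.795516175076699 -21.746476486975098 21.285738744228297
```

View pics/w9.png

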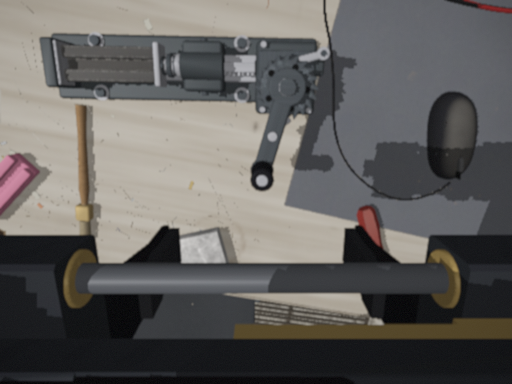

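View pics/s9.png

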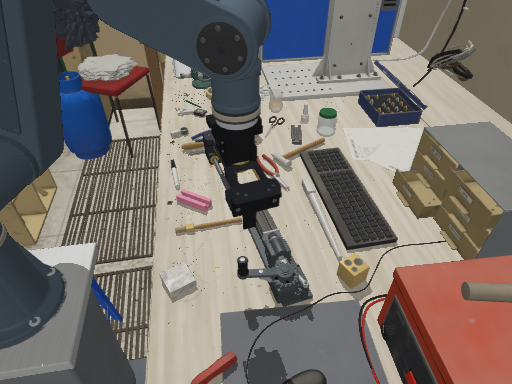

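```bash
python3 - <<'E'
from h import *
th=np.deg2rad(9.65);X=np.array([np.cos(th),np.sin(th)]);Y=np.array([-X[1],X[0]])
for t in('w6','w9'):
    im,d,C=load(t,'wrist');P=cloud(C,d);x=P[...,:2]@X-599.2;s=P[...,:2]@Y-69.8;z=P[...,2]
    # carriage flank (|x| 15..24, z>40) excluding pad by brightness
    for sg in(1,-1):
        m=(x*sg>14)&(x*sg<24)&(z>42)&(z<66)&(s<-85)&(s>-195)&(im.max(-1)<100)
        print(t,sg,'carriage s',np.percentile(s[m],[3,50,97]).round(1),m.sum())
    m=(x>12)&(x<20)&(z>50)&(z<63)&(im.min(-1)>115)&(s<-85)&(s>-140);print(t,'pad top s',np.percentile(s[m],[3,50,97]).round(1),m.sum())
E
```

```text
w6 1 carriage s [-193.9 -172.5  -88.9] 784
w6 -1 carriage s [-193.5 -170.4  -88.1] 781
w6 pad top s [-127.5 -125.  -122.6] 79
w9 1 carriage s [-169.7 -145.6  -88.9] 483
w9 -1 carriage s [-170.2 -145.   -88.9] 467
w9 pad top s [-104.7 -102.3  -97. ] 46
```

```bash
python3 - <<'E'
from h import *
th=np.deg2rad(9.65);X=np.array([np.cos(th),np.sin(th)]);Y=np.array([-X[1],X[0]])
for t in('w6','w9'):
    im,d,C=load(t,'wrist');P=cloud(C,d);x=P[...,:2]@X-599.2;s=P[...,:2]@Y-69.8;z=P[...,2]
    for sg in(1,-1):
      m=(x*sg>15)&(x*sg<22)&(z>40)&(z<66)&(s<-104 if t=='w9' else s<-128)&(s>-200)
      h,e=np.histogram(s[m],bins=np.arange(-200,-100,2));print(t,sg,list(zip(e[:-1].astype(int),h)))
E
```

```text
w6 1 [(np.int64(-200), np.int64(18)), (np.int64(-198), np.int64(29)), (np.int64(-196), np.int64(21)), (np.int64(-194), np.int64(26)), (np.int64(-192), np.int64(22)), (np.int64(-190), np.int64(23)), (np.int64(-188), np.int64(26)), (np.int64(-186), np.int64(19)), (np.int64(-184), np.int64(27)), (np.int64(-182), np.int64(20)), (np.int64(-180), np.int64(28)), (np.int64(-178), np.int64(21)), (np.int64(-176), np.int64(26)), (np.int64(-174), np.int64(20)), (np.int64(-172), np.int64(28)), (np.int64(-170), np.int64(22)), (np.int64(-168), np.int64(28)), (np.int64(-166), np.int64(23)), (np.int64(-164), np.int64(23)), (np.int64(-162), np.int64(13)), (np.int64(-160), np.int64(0)), (np.int64(-158), np.int64(0)), (np.int64(-156), np.int64(0)), (np.int64(-154), np.int64(0)), (np.int64(-152), np.int64(0)), (np.int64(-150), np.int64(0)), (np.int64(-148), np.int64(0)), (np.int64(-146), np.int64(0)), (np.int64(-144), np.int64(0)), (np.int64(-142), np.int64(0)), (np.int64(-140), np.int64(0)), (np.int64(-138), np.int64(0)), (np.int64(-136), np.int64(0)), (np.int64(-134), np.int64(0)), (np.int64(-132), np.
[... 4387 characters left out ...]
t64(12)), (np.int64(-146), np.int64(11)), (np.int64(-144), np.int64(12)), (np.int64(-142), np.int64(10)), (np.int64(-140), np.int64(12)), (np.int64(-138), np.int64(14)), (np.int64(-136), np.int64(14)), (np.int64(-134), np.int64(14)), (np.int64(-132), np.int64(12)), (np.int64(-130), np.int64(9)), (np.int64(-128), np.int64(5)), (np.int64(-126), np.int64(0)), (np.int64(-124), np.int64(0)), (np.int64(-122), np.int64(0)), (np.int64(-120), np.int64(0)), (np.int64(-118), np.int64(0)), (np.int64(-116), np.int64(0)), (np.int64(-114), np.int64(0)), (np.int64(-112), np.int64(0)), (np.int64(-110), np.int64(0)), (np.int64(-108), np.int64(0)), (np.int64(-106), np.int64(41)), (np.int64(-104), np.int64(0))]
```

The carriage moved about 33.5 mm and the pad 22.7 mm, so the spring is compressed about 11 mm, or some 44 N. The lever reads 0.00 rad and the mould top is at 52 mm, so the job can be handed in.

```bash
python3 -c "
from cell import order
print(order.hand_in())"
```

```text
the job is handed in; nothing more can be done
None
```

The dark mould left of the clamp now lies groove up on the bar between the jaws, nipped and firmly held. I pumped the lever 7 strokes, one tooth each, left it at its rear stop and let go. The job was handed in at about 35 s, and no verdict is reported.

**Last checks:**
- **Mould:** its top is at 52 mm (30 mm bar plus 22 mm mould), and it sits tight between the fixed jaw and the pad. The last outline fit read 10.0° against the clamp's 9.65°. That outline came out 43 mm wide because it took in something beside the mould, so the sideways centring rests on the view just after placing, where it was centred.
- **Grip:** the carriage moved about 33.5 mm and the pad 22.7 mm. That is about 11 mm of spring, or roughly 44 N kept, between the 20 N needed and the 75 N chipping limit.
- **Lever and gripper:** the lever reads 0.00 rad, and the gripper is open and well clear.
- **Bystanders:** I did not measure them at the end. The last pictures show nothing disturbed.

**Disagreements:**
- **Lever force:** the end-of-stroke force was about 9 N on both strokes 6 and 7, while I expected about 13 N on stroke 7. The "stiff by feel" sign was therefore weaker than planned, and I relied on the measured spring compression to decide when to stop.
- **Mould position:** the top and wrist cameras differed by 4 mm on where the mould first lay. I gripped between the two readings.

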